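# Start the eyepiece ring of a key-cut viewer on its thread

### The job

Two small key-cut viewers stand on the bench. On one of them the eyepiece ring only sits on top of its thread, standing proud. Without lifting it off, turn that ring backward (counterclockwise seen from above) until it drops a step down to the shoulder, then forward (clockwise) all the way to its stop, so that it is fully home like its neighbour, and let go; leave the neighbour's ring alone.

Things in the scene. Friction and masses are not known exactly. Their poses are not given: they have to be found in the camera images.
- ring_open: the ring to start: loose, aluminium, 57 mm across, 45 high, 80 g. Origin on its axis at the lower edge, z up. The round skirt (z 0-22 mm) carries two upright tabs 30 mm long in x, z 22-45; their flat outer faces, y = +22 and -22 mm, are gripped together from above (44 mm), fingertips kept above the skirt's top, 6.5 mm wider. Thread lugs inside at +x, -x; a half turn looks the same.
- viewer_open: its viewer: fixed grey box, 120 mm long (its x), 86 wide, 46 high, key slot in the front (-x). Origin under its centre on the bench, z up; the ring's barrel stands on this axis. Ring yaw = ring x against viewer x, counterclockwise positive. Start: ring yaw -16 to +10 degrees, lugs flat on the thread, lower edge at z 67 mm; blocked forward at -20 degrees.
- shoulder (a point): centre of the barrel's shoulder (62 mm across), z 56 mm above the bench, axes as the viewer. Turned backward the ring stays level to ring yaw 40 degrees; from 45 to 100 (best 60-75) it can go down onto it: by weight if held loosely, lightly pressed if gripped. On it, it turns forward under the thread (1.5-3 mm play above) to a stop at about 0: home, tabs parallel to the box's long sides.
- ring_done: the neighbour: an equal ring already home (lower edge 56 mm above the bench) on a second, equal viewer; to be left alone. Which of the two viewers is on the left varies. Origin on its axis at its lower edge. Rings have about 1.5 mm of sideways play on their barrels and turn easily.
Things that resemble listed ones, but are neither listed nor needed, are in the scene too. Leave any brown or orange look-alike of the ring_open alone.

How it is judged:
By the outcome, as a careful person would: the job done as asked, in the order asked, and still so for the second after the job is handed in, with the robot touching nothing.
It also fails if it takes over 40 s, if anything falls off the work surface, if the arm or the gripper's body presses on something with over 40 N, if the wrist force passes 120 N, or if a joint passes its speed limit or range.

### The arm

A 7-joint arm with a two-finger parallel gripper is mounted at the origin on a cart in front of the work surface, level with it; the furniture and walls round the work are solid. World frame = base frame: x ahead of the robot, y to its left, z up, the work surface at z = 0. Lengths are in mm, angles in rad, forces in N, time in s.
With the tool pointing down it reaches from about 400 to 850 mm from the base axis. Payload 4.5 kg.
Tool frame: the origin (TCP) lies on the centre line of the jaws, within the pads' length; the fingertips stand 11 mm ahead of it and the grasp point (between the pads) lies 8 mm behind it; z points along the fingers, y is the direction in which the jaws open and shut (so a half turn about z gives the same grasp; the last joint's range is limited). The gripper opens to 85 mm and grips with 20 to 120 N. Pads are 22 mm wide; open, the fingers measure 114 mm over their backs; the gripper's body (76 mm by 85 mm) begins 54 mm behind the grasp point. The pads swing forward as they close: fully open they stand 13 mm farther back than shut.
Start: joints at [-1.083, 0.689, -0.195, 1.565, 0.157, 0.902, -0.215], TCP at [273.975, 561.775, 242.317] pointing down, gripper open.
Joint ranges: [-3.01, 3.01], [-0.46, 2.08], [-1.47, 1.51], [0.13, 2.56], [-1, 4.14], [0.04, 2.09], [-2.66, 2.66]. Speed limits (rad/s): [2.57, 2.57, 3.14, 3.14, 3.14, 3.14, 3.14].

### API

Orientations are given as a rotation vector (axis times angle).
In Python, from cell import read_state, viewer, order, nets gives the robot as it stands. The module is installed in compiled form; this text tells all that it offers.
- The arm moves only by the tool step_arm, never from a script. Its argument "increments" is one flat list of numbers, 7 for each row, row after row: the shift along the tool's x, y, z in m, then the turn, a rotation vector about the tool's x, y, z in rad, then the gripper's target within -1 to 1 (fully open at 1, half-way at 0, shut at -1). A call has 1 to 12 rows; each row shifts and turns the commanded pose from where the row before left it, along the tool's axes as they then stand; what a row does not reach is not made up. A row lasts 1/8 s, in which the tool goes at most 62.5 mm and 10.7 degrees, less where a joint would pass 70% of its speed; a pose out of reach is approached as far as the arm can. A call is refused whole if a number of a shift passes 0.0625 or a number of a turn 0.188, either way. A call with a gripper value outside its range is refused whole. The fingers move at their own pace and stop on an object; "force" is the grip in N (left out, the last holds). Time passes only in rows, so rows that do not move let the fingers close. It gives the time, the measured TCP pose, the force and the opening at its end, in the units of the state.
- read_state(): the state, without advancing time (a new reading comes with each control period).
- viewer.camera(name): name is "side" or "top"; returns a dict with "image" (400x640x3 uint8, red, green, blue), "K" (3x3 intrinsics, pixels), "cam_to_world" (4x4, takes a point from camera to world coordinates). Camera axes: x right, y up, looking along -z (the intrinsics and any distortion apply to the point x, -y, -z); pixel columns grow to the right and rows downward; lengths in mm; the calibration is good to about 2 mm. A picture is of the moment at which its call begins. There is no depth.
- order.hand_in(): hands the job in, once; it reports no verdict.
Trained networks look in a picture, given as the dict that the camera call returned (one of the last four; its "shot" number tells which), for a name from the list of things; names that differ only in an ending like _2 or _b are one class to them, and where a whole thing is asked for, a point or a joint stands for the part that bears it (a point fixed in the world has none). Each returns a list of dicts, best first, with "conf" (0 to 1); they miss things now and then, are a little off and sometimes report something else, mostly with a low value. They report only what shows in the picture. A call takes as long as a camera call. They do not tell look-alikes from the thing itself.
- nets.look_for(picture, query): "rect" ([left, top, width, height] in pixels, round what is visible of it).
- nets.outline_of(picture, query): "pixels" (400x640 bool, what is visible of it) and "rect" ([left, top, width, height] in pixels, round what is visible of it).
- nets.spot_point(picture, query): "point" ([column, row] in pixels: a listed point, or the origin of a listed thing).
The state is a dict: "t": time; "joint_positions": joint angles; "qvel": joint speeds; "effort": joint torques, N m; "position": TCP position; "tcp_rot": TCP orientation; "wrist_force": force on the tool from outside, world axes, zero at the start; "moment": the same for the moment, N m; "opening": opening from 0.0 (shut) to 1.0 (fully open).
Only numpy, scipy, OpenCV 4.12 (cv2) and the standard library are available. Lean on these libraries where they do the work, as an engineer would, in place of code of your own. Each camera call takes 0.05 s, during which the arm holds its last target.

## Working session

There is one attempt and no reset: what is moved stays moved. The work goes in short steps, Python scripts to look and compute and a tool call to move; the robot and the scene stay as the last step left them, time stands still between calls to the robot, and variables do not carry over. Pictures are saved under pics/ and viewed, and the job is handed in when it is done.

Besides the shell and the picture viewer there is one more tool, called after "Emit:" in YAML: its name, and indented under it one key for each argument. step_arm: Moves the arm, as the interface text tells. Its arguments: {"type":"object","properties":{"increments":{"type":"array","items":{"type":"number"}},"force":{"type":"number"}},"required":["increments"]}

```bash
mkdir -p pics
cat > h.py <<'E'
import numpy as np, cv2
from cell import read_state, viewer, order, nets
def ray(c,px):
    K=c["K"];T=np.array(c["cam_to_world"])
    d=np.array([(px[0]-K[0][2])/K[0][0],-(px[1]-K[1][2])/K[1][1],-1.])
    return T[:3,3],T[:3,:3]@d
def atz(c,px,z):
    o,d=ray(c,px);return o+d*(z-o[2])/d[2]
def proj(c,p):
    T=np.array(c["cam_to_world"]);q=T[:3,:3].T@(np.array(p)-T[:3,3]);K=c["K"]
    return [K[0][0]*q[0]/-q[2]+K[0][2],K[1][1]*-q[1]/-q[2]+K[1][2]]
def save(c,n): cv2.imwrite("pics/"+n,c["image"][:,:,::-1])
E
python3 - <<'E'
from h import *
print(read_state())
for n in("top","side"):
    c=viewer.camera(n);save(c,n+"0.png");print(c.keys(),c["K"],c["cam_to_world"])
    for q in("ring_open","viewer_open","ring_done","shoulder"):
        for r in nets.spot_point(c,q)[:4]:print(n,q,r)
        for r in nets.look_for(c,q)[:4]:print(n,q,r)
E
```

```text
{'t': 0.0, 'joint_positions': array([-1.08319819,  0.68998576, -0.1945364 ,  1.56636695,  0.15729296,
        0.90248795, -0.21512145]), 'qvel': array([-0.0006302 ,  0.00045937, -0.00128543,  0.00023715,  0.00044085,
       -0.0010148 ,  0.00104392]), 'effort': array([ 1.22042584e-03, -5.39617574e+01, -1.26657944e+00, -1.58543962e+01,
        9.00258048e-03,  9.46307089e-03,  8.32333882e-06]), 'position': array([273.74122688, 561.15403792, 241.47737765]), 'tcp_rot': array([-7.06534421e-01, -3.06079882e+00,  2.87476123e-03]), 'wrist_force': array([-0.27772025, -0.27329666, -0.36198084]), 'moment': array([ 0.02485928, -0.01637351, -0.02839551]), 'opening': 1.0020296270772657}
dict_keys(['image', 'K', 'cam_to_world', 'shot']) [[392.11099313   0.         316.4016247 ]
 [  0.         392.11099313 201.66936176]
 [  0.           0.           1.        ]] [[-5.86880363e-03  9.96002227e-01 -8.91354100e-02  3.89755765e+02]
 [-9.99760076e-01 -7.72525352e-03 -2.04966146e-02 -2.19226009e+02]
 [-2.11032675e-02  8.89937337e-02  9.95808600e-01  9.19133810e+02]
 [ 0.00000000e+00  0.00000000e+00  0.00
[... 1228 characters left out ...]
], 'conf': 0.76}
side ring_open {'point': [296.3, 254.3], 'conf': 0.67}
side ring_open {'rect': [279.3, 229.2, 28.8, 34.9], 'conf': 0.85}
side ring_open {'rect': [377.8, 250.6, 31.7, 33.5], 'conf': 0.82}
side ring_open {'rect': [340.9, 167.3, 30.1, 35.2], 'conf': 0.66}
side viewer_open {'point': [353.3, 214.3], 'conf': 0.89}
side viewer_open {'rect': [328.3, 176.7, 52.7, 57.7], 'conf': 0.97}
side ring_done {'point': [241.2, 191.3], 'conf': 0.62}
side ring_done {'rect': [223.2, 166.4, 32.9, 37.1], 'conf': 0.67}
side ring_done {'rect': [340.5, 167.7, 30.3, 32.1], 'conf': 0.56}
side shoulder {'point': [354.0, 188.9], 'conf': 0.61}
side shoulder {'rect': [328.1, 169.0, 54.4, 68.4], 'conf': 0.97}
```

Run:
```python
import cv2
for n,(a,b,c,d) in {"top0":(220,120,420,250),"side0":(200,140,430,300)}.items():
    i=cv2.imread(f"pics/{n}.png");cv2.imwrite(f"pics/{n}c.png",cv2.resize(i[b:d,a:c],None,fx=3.4,fy=3.4,interpolation=cv2.INTER_CUBIC))
```

```text
(no output)
```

View pics/top0.png

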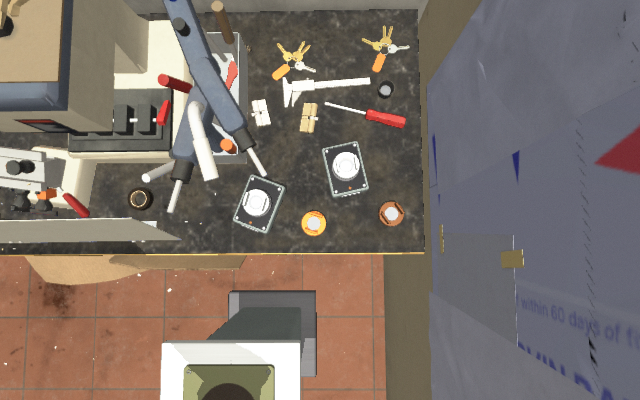

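View pics/top0c.png

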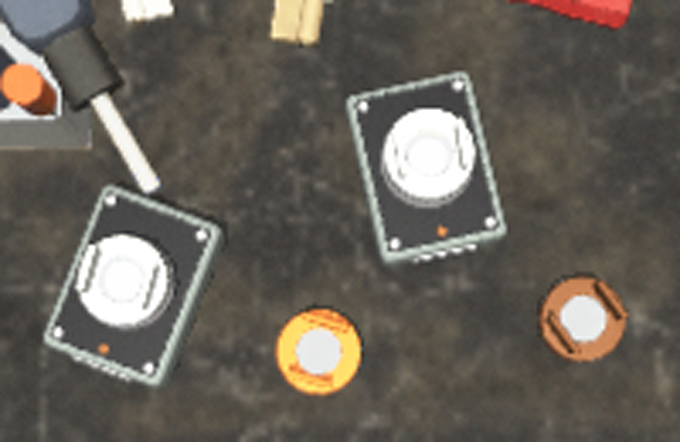

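View pics/side0c.png

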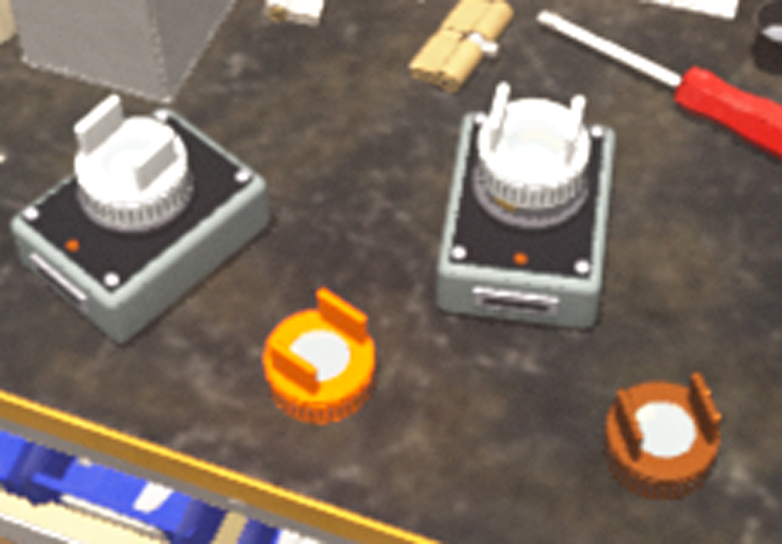

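The left viewer (column 257, row 201 in the top picture) has its ring home. The right one (column 345, row 168) has the ring standing proud, so that is `ring_open`. Next I fit its pose.

Run:
```python
from h import *
for n,corn in (("top",np.array([(348,97),(465,73),(504,233),(388,262)])/3.4+[220,120]),):
    c=viewer.camera(n)
    P=np.array([atz(c,p,46) for p in corn]);print(P.round(1),P.mean(0))
    f=P[:2].mean(0)-P[2:].mean(0);print(np.linalg.norm(f),np.degrees(np.arctan2(f[1],f[0])))
c=viewer.camera("top");cs=viewer.camera("side")
from scipy.optimize import least_squares
for q,z in (("ring_open",67),("viewer_open",0),("shoulder",56),("ring_done",56)):
  for cc in(c,cs):
    for r in nets.spot_point(cc,q):print(q,atz(cc,r["point"],z).round(1),r["conf"])
# screws (lid) and outlines
for cc,n in((c,"top"),(cs,"side")):
    o=nets.outline_of(cc,"viewer_open")
    for r in o: 
        print(n,r["conf"],r["rect"],r["pixels"].sum())
    np.save(f"m_{n}.npy",o[0]["pixels"])
for cc,n,b in((c,"top",(318,136,372,200)),(cs,"side",(322,156,388,240))):
    i=cc["image"][b[1]:b[3],b[0]:b[2],::-1];cv2.imwrite(f"pics/{n}z.png",cv2.resize(i,None,fx=7,fy=7,interpolation=cv2.INTER_CUBIC))
```

```text
[[ 588.5 -215.4   46. ]
 [ 603.9 -293.4   46. ]
 [ 496.5 -317.4   46. ]
 [ 478.  -240.9   46. ]] [ 541.73122816 -266.78460468   46.        ]
111.7669017277002 12.7946736190828
ring_open [ 433.4 -366.4   67. ] 0.94
ring_open [ 417.4 -195.3   67. ] 0.91
ring_open [ 546.7 -263.3   67. ] 0.63
ring_open [ 379.9 -222.2   67. ] 0.94
ring_open [ 545.4 -264.1   67. ] 0.92
viewer_open [ 538.3 -257.5    0. ] 0.57
viewer_open [ 539.2 -265.6   -0. ] 0.92
shoulder [ 542.6 -267.5   56. ] 0.96
ring_done [468.6 -71.5  56. ] 0.75
ring_done [467.4 -66.4  56. ] 0.72
top 0.83 [318.5, 143.8, 50.9, 51.4] 1423
side 0.6 [328.7, 175.9, 53.9, 57.7] 1957
```

View pics/topz.png

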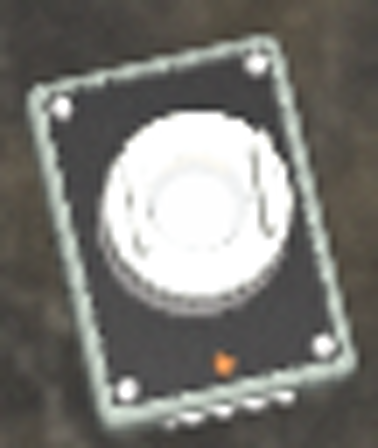

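View pics/sidez.png

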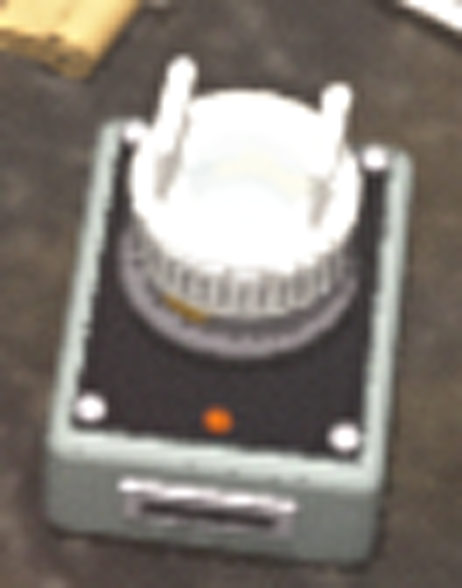

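Run:
```python
from h import *
c=viewer.camera("top");cs=viewer.camera("side")
for cc,b,S in((c,(318,136),[(62,107),(257,64),(323,346),(127,388)]),(cs,(322,156),[(133,132),(375,159),(344,437),(90,408)])):
    P=np.array([atz(cc,(np.array(p)+.5)/7-.5+b,46) for p in S]);f=P[:2].mean(0)-P[2:].mean(0);l=P[[0,3]].mean(0)-P[[1,2]].mean(0)
    print(P.mean(0).round(1),np.linalg.norm(f),np.degrees(np.arctan2(f[1],f[0])),np.degrees(np.arctan2(-l[0],l[1])))
P=np.array([atz(cs,np.array(p)/7+[322,156],112) for p in [(183,65),(340,92)]]);d=P[0]-P[1]
print("tabs",P.round(1),P.mean(0).round(1),np.linalg.norm(d),np.degrees(np.arctan2(-d[0],d[1])))
print("skirt",atz(c,np.array((198,203))/7+[318,136],89))
P=np.array([atz(c,np.array(p)/7+[318,136],112) for p in [(258,135),(268,235),(130,185),(142,255)]])
for a,b in((0,1),(2,3)):
    d=P[a]-P[b];print(P[a],P[b],np.degrees(np.arctan2(d[1],d[0])))
from scipy.spatial.transform import Rotation as R
s=read_state();print(s["position"],R.from_rotvec(s["tcp_rot"]).as_matrix().round(3))
```

```text
[ 543.9 -266.1   46. ] 93.87475937720308 12.234008364433828 11.864766265598018
[ 545.6 -264.2   46. ] 94.40141516866017 12.401175970121693 12.432645059964605
tabs [[ 553.6 -244.7  112. ]
 [ 558.8 -284.   112. ]] [ 556.2 -264.3  112. ] 39.630524586308134 7.463294423884372
skirt [ 542.36500759 -266.57931277   89.        ]
[ 558.46529749 -283.37052763  112.        ] [ 528.31818331 -285.89390461  112.        ] 4.784624513061329
[ 543.75775516 -245.12581827  112.        ] [ 522.6677641  -248.46575191  112.        ] 8.998959000152642
[273.97458768 561.7631478  242.31366456] [[-0.899  0.438  0.   ]
 [ 0.438  0.899  0.   ]
 [ 0.     0.    -1.   ]]
```

View pics/side0.png

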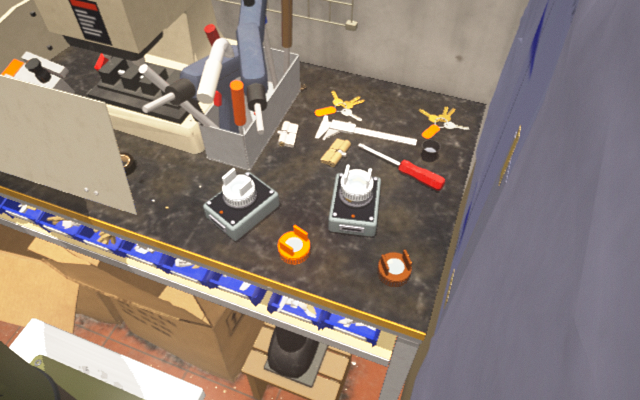

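Run:
```python
from h import *
c=viewer.camera("top");cs=viewer.camera("side")
for p in ([274,562,242],[0,0,0],[545,-265,112],[545,-265,320],[420,270,242],[500,0,242]):print(proj(c,p),proj(cs,p))
for p in ([240,195],[262,170],[180,200],[120,130],[30,150],[0,220]):print(p,[atz(c,p,z)[:2].round() for z in(0,100,250,400)])
```

```text
[np.float64(-125.34629862271032), np.float64(306.3811296757948)] [np.float64(-182.93806133278105), np.float64(99.32402081159681)]
[np.float64(228.9047087144978), np.float64(410.64917922375923)] [np.float64(50.12196701558997), np.float64(448.2026217027865)]
[np.float64(346.11546386233255), np.float64(161.746526304432)] [np.float64(357.69221238351304), np.float64(171.79334662879006)]
[np.float64(353.3890477422869), np.float64(136.27182896995993)] [np.float64(366.43529362500726), np.float64(72.34589443571952)]
[np.float64(45.30095237460682), np.float64(221.02708736687705)] [np.float64(25.95687311292238), np.float64(85.4748183263188)]
[np.float64(199.36851784593273), np.float64(174.4230755503578)] [np.float64(195.44631368358571), np.float64(93.21428732415792)]
[240, 195] [array([489., -19.]), array([478., -41.]), array([462., -74.]), array([ 446., -106.])]
[262, 170] [array([549., -71.]), array([531., -87.]), array([ 505., -112.]), array([ 479., -136.])]
[180, 200] [array([479., 123.]), array([469.,  86.]), array([454.,  30.]), array([440., -26.])]
[120, 130] [array([650., 274.]), array([621., 220.]), array([579., 140.]), array([537.,  59.])]
[30, 150] [array([603., 492.]), array([580., 415.]), array([545., 299.]), array([510., 183.])]
[0, 220] [array([434., 555.]), array([429., 470.]), array([422., 344.]), array([415., 218.])]
```

Run:
```python
from h import *
c=viewer.camera("top");cs=viewer.camera("side")
def tri(a,b):
    o1,d1=ray(c,a);o2,d2=ray(cs,b)
    d1=d1/np.linalg.norm(d1);d2=d2/np.linalg.norm(d2)
    A=np.stack([d1,-d2],1);t=np.linalg.lstsq(A,o2-o1,rcond=None)[0]
    p,q=o1+d1*t[0],o2+d2*t[1];return ((p+q)/2).round(),np.linalg.norm(p-q).round(1)
for n,a,b in(("panel top",(130,220),(108,100)),("panel bot",(180,240),(135,213)),("blue tip",(240,132),(257,97)),("white tip",(265,174),(261,128)),("white handle end",(208,178),(207,103)),("white handle top",(195,105),(220,45)),("bin corner",(240,160),(250,163)),("red",(230,146),(238,88)),("microscope head front",(65,128),(75,50)),("bin far",(248,35),(285,30))):print(n,*tri(a,b))
for n,cc,b in(("a",c,(0,0,300,260)),("b",cs,(0,0,330,240))):
    i=cc["image"][b[1]:b[3],b[0]:b[2],::-1];cv2.imwrite(f"pics/{n}.png",cv2.resize(i,None,fx=2.3,fy=2.3,interpolation=cv2.INTER_CUBIC))
```

```text
panel top [422. 109. 258.] 7.0
panel bot [384. 116.  14.] 0.4
blue tip [593. -57. 179.] 0.6
white tip [ 507. -108.  196.] 1.2
white handle end [497. -15. 229.] 8.0
white handle top [619.  12. 252.] 10.4
bin corner [572. -27.  16.] 11.0
red [553. -48. 226.] 2.8
microscope head front [590. 301. 190.] 44.6
bin far [757. -63. 218.] 36.7
```

View pics/a.png

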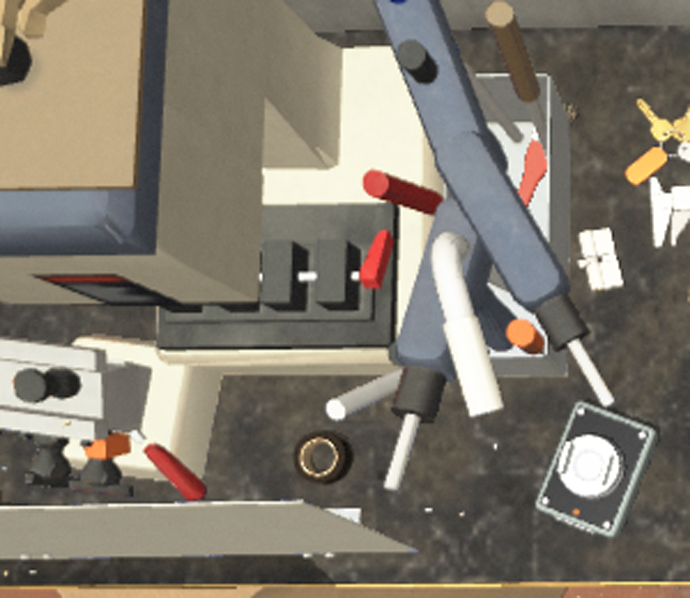

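View pics/b.png

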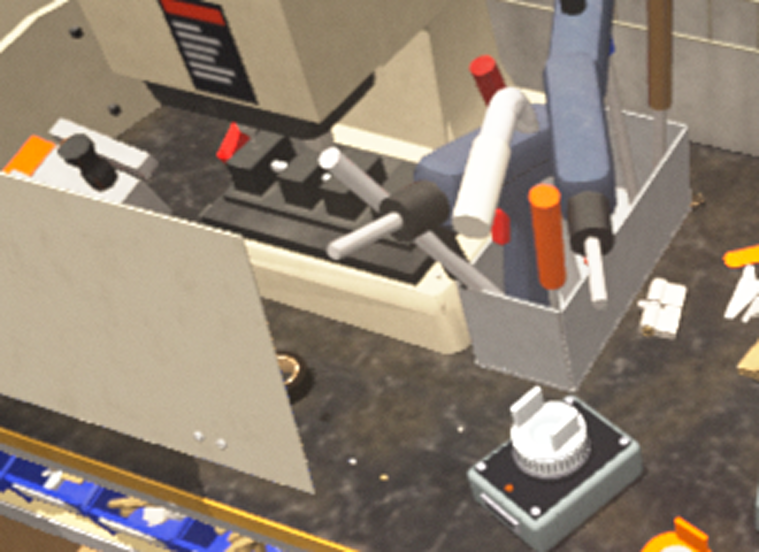

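```bash
cat >> h.py <<'E'
from scipy.spatial.transform import Rotation as R
def tool(s): return R.from_rotvec(s["tcp_rot"]).as_matrix()
def plan(wps,dth,n,s=None):
    """wps: world waypoints list (from current) ; dth total turn about tool z; n rows"""
    s=s or read_state();M=tool(s);p=[np.array(s["position"])]+[np.array(w,float) for w in wps]
    L=np.r_[0,np.cumsum([np.linalg.norm(b-a) for a,b in zip(p,p[1:])])]
    pts=[np.array([np.interp(t,L,np.array(p)[:,k]) for k in range(3)]) for t in np.linspace(0,L[-1],n+1)]
    for a,b in zip(pts,pts[1:]):
        d=M.T@(b-a);print((d/1000).round(4).tolist(),round(dth/n,4));M=M@R.from_rotvec([0,0,dth/n]).as_matrix()
def tri(c,cs,a,b):
    o1,d1=ray(c,a);o2,d2=ray(cs,b)
    A=np.stack([d1,-d2],1);t=np.linalg.lstsq(A,o2-o1,rcond=None)[0]
    p,q=o1+d1*t[0],o2+d2*t[1];return ((p+q)/2).round(),np.linalg.norm(p-q).round(1)
def yaw(s): M=tool(s);return np.degrees(np.arctan2(M[1,1],M[0,1]))
E
python3 - <<'E'
from h import *
c=viewer.camera("top");cs=viewer.camera("side")
print(tri(c,cs,(182,27),(249,2)),tri(c,cs,(217,5),(287,10)))
s=read_state()
plan([[274,562,430]],0,4)
s["position"]=[274,562,430];print()
plan([[370,400,430],[450,230,430],[490,50,430],[520,-120,430],[544.5,-265.2,330]],np.radians(147),24,s)
E
```

```text
(array([768.,  35., 248.]), np.float64(0.2)) (array([835., -14., 204.]), np.float64(2.3))
[0.0, 0.0001, -0.0469] 0.0
[0.0, 0.0001, -0.0469] 0.0
[0.0, 0.0001, -0.0469] 0.0
[0.0, 0.0001, -0.0469] 0.0

[-0.0317, -0.0209, -0.0] 0.1069
[-0.0338, -0.0174, -0.0] 0.1069
[-0.0354, -0.0137, -0.0] 0.1069
[-0.0367, -0.0098, -0.0] 0.1069
[-0.0375, -0.006, -0.0] 0.1069
[-0.0376, -0.0054, -0.0] 0.1069
[-0.0379, -0.0014, -0.0] 0.1069
[-0.0379, 0.0027, -0.0] 0.1069
[-0.0374, 0.0067, -0.0] 0.1069
[-0.0366, 0.0099, -0.0] 0.1069
[-0.0374, 0.0064, -0.0] 0.1069
[-0.0365, 0.0104, -0.0] 0.1069
[-0.0352, 0.0142, -0.0] 0.1069
[-0.0335, 0.0179, -0.0] 0.1069
[-0.0316, 0.0211, -0.0] 0.1069
[-0.03, 0.0233, -0.0] 0.1069
[-0.0273, 0.0264, -0.0] 0.1069
[-0.0243, 0.0291, -0.0] 0.1069
[-0.0211, 0.0316, -0.0] 0.1069
[-0.0157, 0.0296, 0.0147] 0.1069
[-0.0117, 0.0291, 0.0213] 0.1069
[-0.0086, 0.0302, 0.0213] 0.1069
[-0.0053, 0.031, 0.0213] 0.1069
[-0.0019, 0.0313, 0.0213] 0.1069
```

Emit:
step_arm:
  increments: [0,0,-0.047,0,0,0,1,0,0,-0.047,0,0,0,1,0,0,-0.047,0,0,0,1,0,0,-0.047,0,0,0,1,-0.032,-0.021,0,0,0,0.107,1,-0.034,-0.017,0,0,0,0.107,1,-0.035,-0.014,0,0,0,0.107,1,-0.037,-0.01,0,0,0,0.107,1]
  force: 25

```text
t: 2.95
position: [352.0, 429.5, 430.4]
tcp_rot: [1.345, 2.839, 0.0]
wrist_force: [0.3, -0.5, 0.1]
opening: 0.999
```

Emit:
step_arm:
  increments: [-0.0375,-0.006,0,0,0,0.107,1,-0.0375,-0.005,0,0,0,0.107,1,-0.038,-0.001,0,0,0,0.107,1,-0.038,0.003,0,0,0,0.107,1,-0.037,0.007,0,0,0,0.107,1,-0.037,0.01,0,0,0,0.107,1,-0.037,0.006,0,0,0,0.107,1,-0.0365,0.01,0,0,0,0.107,1,-0.035,0.014,0,0,0,0.107,1,-0.0335,0.018,0,0,0,0.107,1]

```text
t: 4.2
position: [483.8, 77.5, 430.4]
tcp_rot: [-2.605, -1.756, -0.001]
wrist_force: [-0.6, 0.2, 0.5]
opening: 1.003
```

Emit:
step_arm:
  increments: [-0.032,0.021,0,0,0,0.107,1,-0.03,0.023,0,0,0,0.107,1,-0.027,0.026,0,0,0,0.107,1,-0.024,0.029,0,0,0,0.107,1,-0.021,0.032,0,0,0,0.107,1,-0.016,0.03,0.015,0,0,0.107,1,-0.012,0.029,0.021,0,0,0.107,1,-0.009,0.03,0.021,0,0,0.107,1,-0.005,0.031,0.021,0,0,0.107,1,-0.002,0.031,0.021,0,0,0.107,1]

```text
t: 5.45
position: [543.4, -265.7, 330.6]
tcp_rot: [-3.136, -0.183, -0.001]
wrist_force: [0.3, -0.1, 0.7]
opening: 1.003
```

Run:
```python
from h import *
s=read_state();print(s["t"],s["position"],yaw(s),s["joint_positions"].round(2),s["wrist_force"])
s["position"]=np.array(s["position"])
d=(yaw(s)+83)
print(d)
plan([[544.5,-265.2,150]],np.radians(d),6,s)
```

```text
5.45 [ 543.40595523 -265.65581392  330.55642116] -83.30510236830062 [ 0.09  0.62  0.54  1.53 -0.34  1.09 -0.75] [ 0.30747912 -0.07766706  0.66060941]
-0.30510236830062354
[0.0002, -0.0, 0.0301] -0.0009
[0.0002, -0.0, 0.0301] -0.0009
[0.0002, -0.0, 0.0301] -0.0009
[0.0002, -0.0, 0.0301] -0.0009
[0.0002, -0.0, 0.0301] -0.0009
[0.0002, -0.0, 0.0301] -0.0009
```

Emit:
step_arm:
  increments: [0.0002,0,0.035,0,0,0,1,0.0002,0,0.035,0,0,0,1,0.0002,0,0.035,0,0,0,1,0.0002,0,0.035,0,0,0,1,0.0002,0,0.032,0,0,0,1,0,0,0,0,0,0,1]

```text
t: 6.2
position: [542.8, -263.5, 157.2]
tcp_rot: [-3.133, -0.189, 0.007]
wrist_force: [-0.4, 0.4, 0.7]
opening: 0.996
```

Run:
```python
from h import *
s=read_state();print(s["position"],yaw(s),s["wrist_force"])
for n in("top","side"):
    c=viewer.camera(n);u=proj(c,[544,-265,110]);x,y=int(u[0])-80,int(u[1])-60
    cv2.imwrite(f"pics/p1{n}.png",cv2.resize(c["image"][y:y+120,x:x+160,::-1],None,fx=4.5,fy=4.5,interpolation=cv2.INTER_CUBIC))
```

```text
[ 542.81954457 -263.51010021  157.18200591] -83.11222084716051 [-0.37062104  0.44887412  0.74735327]
```

View pics/p1side.png

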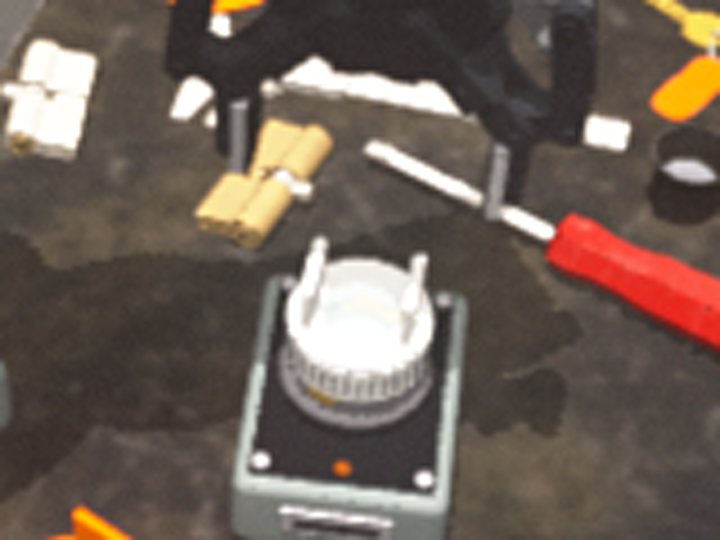

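Run:
```python
from h import *
s=read_state();print(s["t"],s["position"],yaw(s),tool(s).round(3))
plan([[544.5,-265.2,104]],0,3)
```

```text
6.3 [ 544.61500858 -265.19966492  160.07668557] -83.13315952502796 [[ 0.993  0.12   0.001]
 [ 0.12  -0.993 -0.001]
 [ 0.001  0.001 -1.   ]]
[-0.0001, -0.0, 0.0187] 0.0
[-0.0001, -0.0, 0.0187] 0.0
[-0.0001, -0.0, 0.0187] 0.0
```

Emit:
step_arm:
  increments: [0,0,0.019,0,0,0,1,0,0,0.019,0,0,0,1,0,0,0.018,0,0,0,1,0,0,0,0,0,0,0.3,0,0,0,0,0,0,0.3,0,0,0,0,0,0,0.2]
  force: 20

```text
t: 7.05
position: [544.7, -265.1, 104.1]
tcp_rot: [3.135, 0.188, 0.002]
wrist_force: [-0.9, -0.5, -0.1]
opening: 0.595
```

Emit:
step_arm:
  increments: [0,0,0,0,0,0,-0.2,0,0,0,0,0,0,-0.2,0,0,0,0,0,0,-0.2,0,0,0,0,0,0,-0.2]

```text
t: 7.55
position: [544.6, -265.1, 104.0]
tcp_rot: [3.135, 0.188, 0.002]
wrist_force: [-0.4, 0.4, 5.7]
opening: 0.509
```

Run:
```python
from h import *
s=read_state();print(s["t"],s["position"],yaw(s),s["wrist_force"],s["moment"],s["opening"])
for n in("side",):
    c=viewer.camera(n);u=proj(c,[544,-265,110]);x,y=int(u[0])-60,int(u[1])-45
    cv2.imwrite(f"pics/p2{n}.png",cv2.resize(c["image"][y:y+90,x:x+120,::-1],None,fx=6,fy=6,interpolation=cv2.INTER_CUBIC))
```

```text
7.55 [ 544.59531393 -265.14597551  104.04610655] -83.13682775985214 [-0.36616333  0.4202461   5.66354769] [ 0.07239936  0.11588039 -0.01781172] 0.5085229980573452
```

View pics/p2side.png

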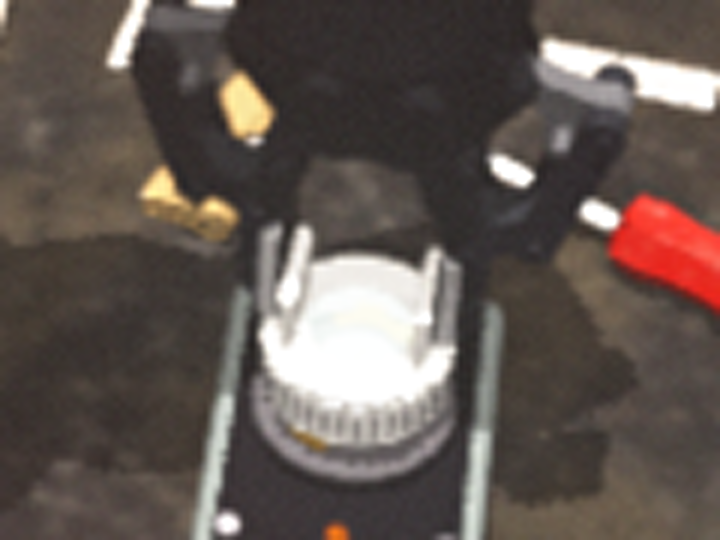

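Emit:
step_arm:
  increments: [0,0,0,0,0,-0.06,-0.2,0,0,0,0,0,-0.1,-0.2,0,0,0,0,0,-0.1,-0.2,0,0,0,0,0,-0.1,-0.2,0,0,0,0,0,-0.1,-0.2,0,0,0,0,0,-0.1,-0.2,0,0,0,0,0,0,-0.2]

```text
t: 8.48
position: [544.8, -265.3, 104.0]
tcp_rot: [2.961, 1.045, 0.002]
wrist_force: [0.3, 0.0, 5.3]
opening: 0.509
```

Run:
```python
from h import *
s=read_state();print(s["t"],s["position"],yaw(s),"ring",yaw(s)+90-12.2,s["wrist_force"],s["moment"],s["opening"])
for n in("side",):
    c=viewer.camera(n);u=proj(c,[544,-265,110]);x,y=int(u[0])-60,int(u[1])-45
    cv2.imwrite(f"pics/p3{n}.png",cv2.resize(c["image"][y:y+90,x:x+120,::-1],None,fx=6,fy=6,interpolation=cv2.INTER_CUBIC))
```

```text
8.475 [ 544.75555141 -265.2965058   103.95257745] -51.10949172963572 ring 26.69050827036428 [0.33746844 0.02408403 5.29167439] [-0.01020009 -0.00287813  0.01094893] 0.5094944402878797
```

View pics/p3side.png

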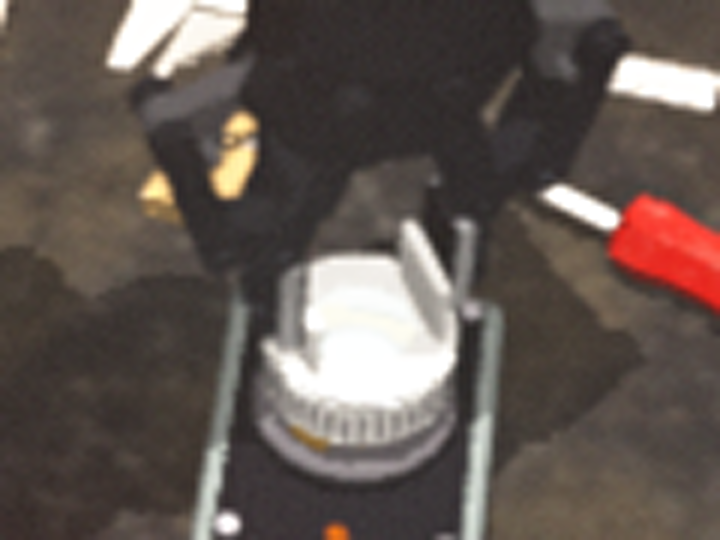

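Emit:
step_arm:
  increments: [0,0,0,0,0,-0.1,-0.2,0,0,0,0,0,-0.1,-0.2,0,0,0,0,0,-0.1,-0.2,0,0,0,0,0,-0.1,-0.2,0,0,0,0,0,-0.1,-0.2,0,0,0,0,0,-0.1,-0.2,0,0,0,0,0,-0.1,-0.2,0,0,0,0,0,0,-0.2]

```text
t: 9.52
position: [543.6, -264.6, 102.7]
tcp_rot: [-2.425, -1.995, 0.001]
wrist_force: [-0.6, -0.1, -1.5]
opening: 0.509
```

Run:
```python
from h import *
s=read_state();print(s["t"],s["position"],yaw(s),"ring",yaw(s)+90-12.2,s["wrist_force"],s["moment"],s["opening"],s["joint_positions"])
```

```text
9.525 [ 543.55571067 -264.6202325   102.7190089 ] -11.094244911139889 ring 66.7057550888601 [-0.60958598 -0.08973081 -1.46986086] [ 0.04099281 -0.02723949 -0.00944763] 0.5092039093010352 [ 0.35688254  0.85025628  0.03576072  1.74332698 -0.05206589  0.55035002
  0.23127857]
```

Emit:
step_arm:
  increments: [0,0,0.002,0,0,0,-0.2,0,0,0.002,0,0,0,-0.2,0,0,0.002,0,0,0,-0.2,0,0,0.002,0,0,0,-0.2,0,0,0,0,0,0,-0.2]

```text
t: 10.15
position: [544.0, -264.7, 95.1]
tcp_rot: [-2.423, -1.999, 0.0]
wrist_force: [0.4, 0.1, -1.5]
opening: 0.513
```

Run:
```python
from h import *
s=read_state();print(s["t"],s["position"],yaw(s),"ring",yaw(s)+90-12.2,s["wrist_force"],s["moment"],s["opening"])
for n in("side",):
    c=viewer.camera(n);u=proj(c,[544,-265,100]);x,y=int(u[0])-60,int(u[1])-45
    cv2.imwrite(f"pics/p4{n}.png",cv2.resize(c["image"][y:y+90,x:x+120,::-1],None,fx=6,fy=6,interpolation=cv2.INTER_CUBIC))
```

```text
10.15 [ 544.03339834 -264.73414629   95.08005055] -10.949400551831374 ring 66.85059944816862 [ 0.43621842  0.13662986 -1.46984048] [-0.01756786  0.04958672  0.02647732] 0.5131600959038204
```

View pics/p4side.png

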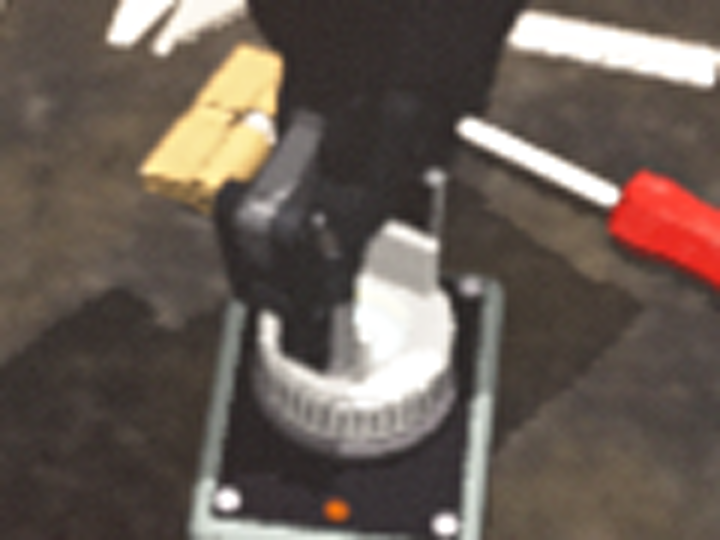

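Emit:
step_arm:
  increments: [0,0,0.0015,0,0,0,-0.2,0,0,0.001,0,0,0,-0.2,0,0,0,0,0,0,-0.2]

```text
t: 10.58
position: [544.4, -265.0, 93.5]
tcp_rot: [2.423, 1.999, 0.001]
wrist_force: [0.1, -0.1, 4.9]
opening: 0.515
```

Emit:
step_arm:
  increments: [0,0,0,0,0,0,0.13,0,0,0,0,0,0,0.13,0,0,0,0,0,0,0.13,0,0,0,0,0,0,0.13]

```text
t: 11.08
position: [544.1, -264.8, 92.6]
tcp_rot: [-2.423, -1.999, 0.0]
wrist_force: [-0.5, 0.1, -0.1]
opening: 0.563
```

Run:
```python
from h import *
s=read_state();print(s["t"],s["position"],"ring",yaw(s)+90-12.2,s["wrist_force"],s["moment"],s["opening"])
for n in("side",):
    c=viewer.camera(n);u=proj(c,[544,-265,100]);x,y=int(u[0])-60,int(u[1])-45
    cv2.imwrite(f"pics/p5{n}.png",cv2.resize(c["image"][y:y+90,x:x+120,::-1],None,fx=6,fy=6,interpolation=cv2.INTER_CUBIC))
```

```text
11.075 [ 544.08516903 -264.79418919   92.63084894] ring 66.85873095580573 [-0.45675129  0.06601437 -0.10162363] [-0.01316028  0.00497409 -0.03766694] 0.5625358119484837
```

View pics/p5side.png

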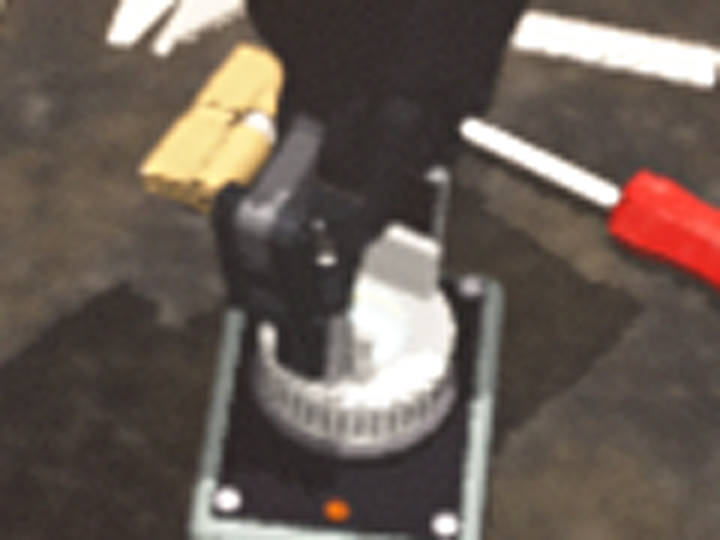

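Emit:
step_arm:
  increments: [0,0,0,0,0,0,-0.2,0,0,0,0,0,0,-0.2,0,0,0,0,0,0.06,-0.2,0,0,0,0,0,0.1,-0.2,0,0,0,0,0,0.1,-0.2,0,0,0,0,0,0.1,-0.2,0,0,0,0,0,0.1,-0.2,0,0,0,0,0,0.1,-0.2,0,0,0,0,0,0,-0.2]

```text
t: 12.25
position: [544.3, -264.7, 92.8]
tcp_rot: [2.88, 1.254, -0.0]
wrist_force: [-0.1, 0.3, 0.6]
opening: 0.511
```

Run:
```python
from h import *
s=read_state();print(s["t"],s["position"],"ring",yaw(s)+90-12.2,s["wrist_force"],s["moment"],s["opening"])
for n in("side",):
    c=viewer.camera(n);u=proj(c,[544,-265,100]);x,y=int(u[0])-60,int(u[1])-45
    cv2.imwrite(f"pics/p6{n}.png",cv2.resize(c["image"][y:y+90,x:x+120,::-1],None,fx=6,fy=6,interpolation=cv2.INTER_CUBIC))
```

```text
12.25 [ 544.26431284 -264.73407808   92.82794284] ring 34.8353612764075 [-0.13577831  0.28090974  0.62909164] [ 0.01340397  0.09185439 -0.00451763] 0.5113389364353516
```

View pics/p6side.png

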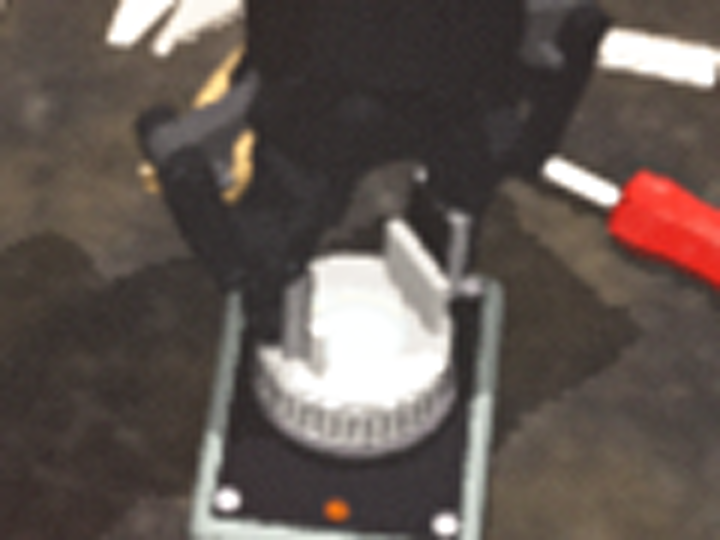

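Turning freely under the thread; I continue to about 3° short of the stop.

Emit:
step_arm:
  increments: [0,0,0,0,0,0.08,-0.2,0,0,0,0,0,0.09,-0.2,0,0,0,0,0,0.09,-0.2,0,0,0,0,0,0.09,-0.2,0,0,0,0,0,0.09,-0.2,0,0,0,0,0,0.09,-0.2,0,0,0,0,0,0.03,-0.2,0,0,0,0,0,0,-0.2]

```text
t: 13.3
position: [544.2, -264.8, 92.8]
tcp_rot: [-3.115, -0.409, -0.0]
wrist_force: [1.1, 0.9, 1.4]
opening: 0.514
```

Run:
```python
from h import *
s=read_state();print(s["t"],s["position"],"ring",yaw(s)+90-12.2,s["wrist_force"],s["moment"],s["opening"])
```

```text
13.3 [ 544.2357382 -264.8094531   92.8213209] ring 2.771076998461499 [1.09799588 0.88940197 1.3789811 ] [ 0.02147406 -0.03210503  0.03751837] 0.5138986596306817
```

Emit:
step_arm:
  increments: [0,0,0,0,0,0.03,-0.2,0,0,0,0,0,0.03,-0.2,0,0,0,0,0,0,-0.2]

```text
t: 13.68
position: [544.2, -265.1, 92.8]
tcp_rot: [3.125, 0.313, 0.0]
wrist_force: [-0.8, -1.4, 1.5]
opening: 0.513
```

Run:
```python
from h import *
s=read_state();print(s["t"],s["position"],"ring",yaw(s)+90-12.2,s["wrist_force"],s["moment"],s["opening"])
```

```text
13.675 [ 544.21274301 -265.14566391   92.83407946] ring -0.7772815498802679 [-0.75861581 -1.43971808  1.52872514] [-0.13361643 -0.01032225 -0.02899763] 0.5129734386867023
```

Emit:
step_arm:
  increments: [0,0,0,0,0,0.03,-0.2,0,0,0,0,0,0.02,-0.2,0,0,0,0,0,0,-0.2]

```text
t: 14.05
position: [544.2, -265.7, 92.9]
tcp_rot: [3.131, 0.234, 0.0]
wrist_force: [-0.3, -3.3, 1.1]
opening: 0.51
```

Run:
```python
from h import *
s=read_state();print(s["t"],s["position"],"ring",yaw(s)+90-12.2,s["wrist_force"],s["moment"],s["opening"])
for n in("side",):
    c=viewer.camera(n);u=proj(c,[544,-265,100]);x,y=int(u[0])-60,int(u[1])-45
    cv2.imwrite(f"pics/p7{n}.png",cv2.resize(c["image"][y:y+90,x:x+120,::-1],None,fx=6,fy=6,interpolation=cv2.INTER_CUBIC))
```

```text
14.05 [ 544.17349363 -265.69211675   92.86707115] ring -3.648103571466361 [-0.2522296  -3.2644081   1.08836607] [-0.72248717 -0.03006119  0.07464778] 0.5098081897565396
```

View pics/p7side.png

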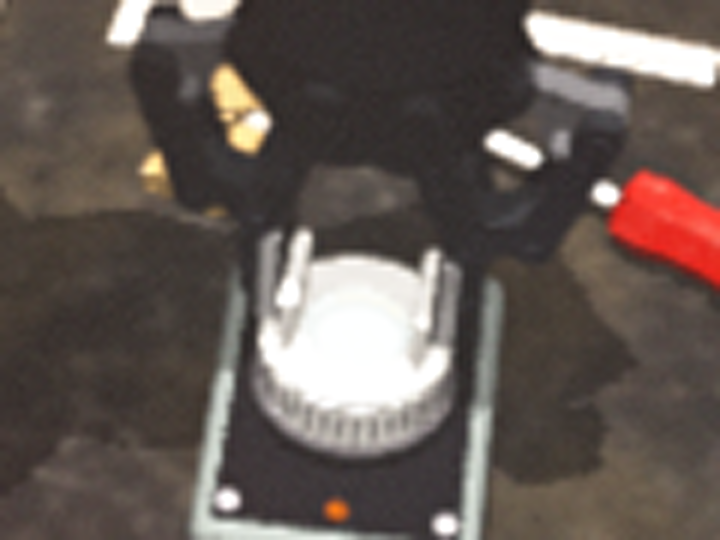

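Emit:
step_arm:
  increments: [0,0,0,0,0,0.02,-0.2,0,0,0,0,0,0.02,-0.2,0,0,0,0,0,0,-0.2]

```text
t: 14.48
position: [544.2, -265.7, 92.9]
tcp_rot: [3.135, 0.173, 0.0]
wrist_force: [0.3, -5.0, -0.6]
opening: 0.511
```

Run:
```python
from h import *
s=read_state();print(s["t"],s["position"],"ring",yaw(s)+90-12.2,s["wrist_force"],s["moment"],s["opening"])
```

```text
14.475 [ 544.18775235 -265.70724705   92.89827659] ring -5.89270857455217 [ 0.34036087 -5.02853993 -0.56106112] [-1.22444697  0.00712045  0.69158811] 0.5114960111714779
```

Emit:
step_arm:
  increments: [0,0,0,0,0,0,0.3,0,0,0,0,0,0,0.5,0,0,0,0,0,0,0.7,0,0,0,0,0,0,0.8,0,0,-0.02,0,0,0,0.8,0,0,-0.04,0,0,0,0.8,0,0,-0.045,0,0,0,0.8,0,0,-0.045,0,0,0,0.8,0,0,-0.03,0,0,0,0.8,0,0,0,0,0,0,0.8]

```text
t: 15.72
position: [545.2, -265.7, 275.3]
tcp_rot: [3.135, 0.172, 0.007]
wrist_force: [0.1, -0.2, 0.2]
opening: 0.899
```

Run:
```python
from h import *
s=read_state();print(s["t"],s["position"],"ring",yaw(s)+90-12.2,s["wrist_force"],s["moment"],s["opening"])
for n in("side","top"):
    c=viewer.camera(n);u=proj(c,[544,-265,100]);x,y=int(u[0])-33,int(u[1])-40
    cv2.imwrite(f"pics/p8{n}.png",cv2.resize(c["image"][y:y+80,x:x+66,::-1],None,fx=7,fy=7,interpolation=cv2.INTER_CUBIC));print(x,y)
    for q in("ring_open","ring_done"):
        for r in nets.spot_point(c,q):print(n,q,atz(c,r["point"],56).round(1),r)
    if n=="side":
        cv2.imwrite("pics/p8n.png",cv2.resize(c["image"][150:250,195:395,::-1],None,fx=4,fy=4,interpolation=cv2.INTER_CUBIC))
```

```text
15.725 [ 545.22658608 -265.68317628  275.26951422] ring -5.9193934818722305 [ 0.06434243 -0.18595544  0.17788502] [ 0.00261392  0.01550398 -0.0660803 ] 0.8993975727060461
324 136
side ring_open [ 408.8 -372.3   56. ] {'point': [392.9, 271.9], 'conf': 0.91}
side ring_open [ 390.4 -212.8   56. ] {'point': [296.8, 251.0], 'conf': 0.63}
side ring_open [ 541.4 -262.2   56. ] {'point': [353.8, 193.4], 'conf': 0.61}
side ring_done [471.  -69.8  56. ] {'point': [241.3, 192.4], 'conf': 0.91}
312 123
top ring_open [ 421.7 -199.    56. ] {'point': [315.4, 222.2], 'conf': 0.93}
top ring_open [ 437.5 -362.2   56. ] {'point': [389.7, 214.5], 'conf': 0.75}
top ring_open [ 551.4 -266.1   56. ] {'point': [345.2, 163.7], 'conf': 0.6}
```

View pics/p8side.png

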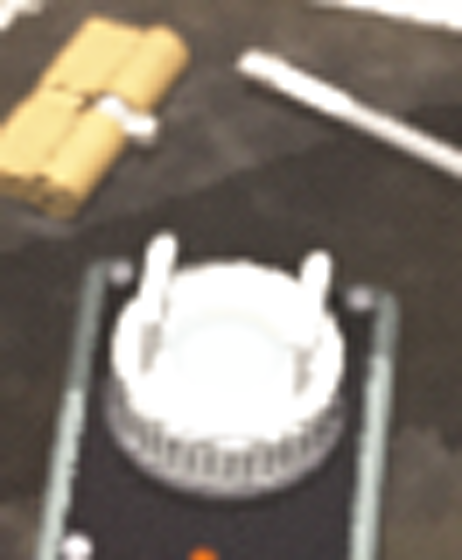

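View pics/p8n.png

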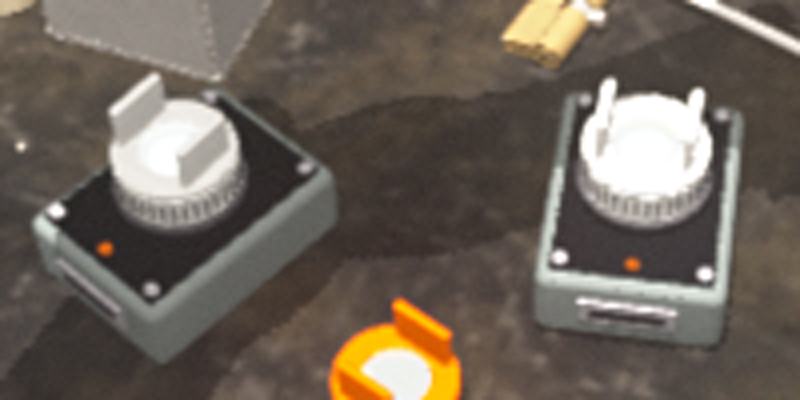

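View pics/p8top.png

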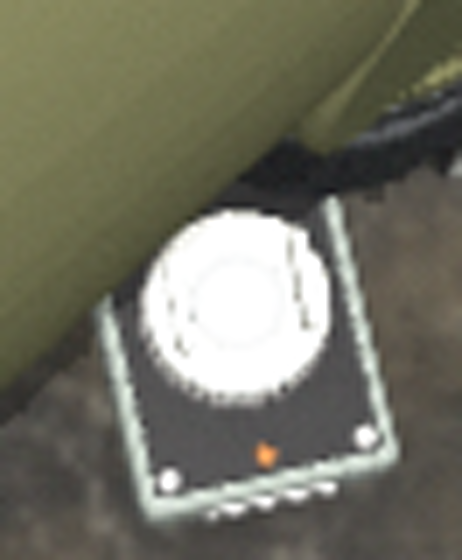

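Run:
```python
from h import *
c=viewer.camera("side")
i=c["image"];u=[358,178]
P=np.array([atz(c,np.array(p)/7+[324,136],101) for p in [(164,240),(317,258)]]);d=P[0]-P[1]
print(P.round(1),P.mean(0),np.linalg.norm(d),np.degrees(np.arctan2(-d[0],d[1]))-12.2)
# model fit check: draw predicted tab outer-top edges for several yaws
big=cv2.resize(i[150:200,325:385,::-1],None,fx=12,fy=12,interpolation=cv2.INTER_CUBIC)
for yw,col in((0,(0,0,255)),(-6,(0,255,0))):
    a=np.radians(12.2+yw);r=np.array([[np.cos(a),-np.sin(a)],[np.sin(a),np.cos(a)]])
    for sy in(22,-22):
        q=[np.array(proj(c,np.r_[r@[sx,sy]+[544.8,-264.8],z])) for sx,z in((-15,78),(-15,101),(15,101),(15,78))]
        cv2.polylines(big,[np.int32([((k-[325,150])+.5)*12 for k in q])],True,col,1)
cv2.imwrite("pics/p9.png",big)
```

```text
[[ 551.6 -244.5  101. ]
 [ 559.4 -282.3  101. ]] [ 555.49797477 -263.42240043  101.        ] 38.587975938007375 -0.5314024694115407
```

View pics/p9.png

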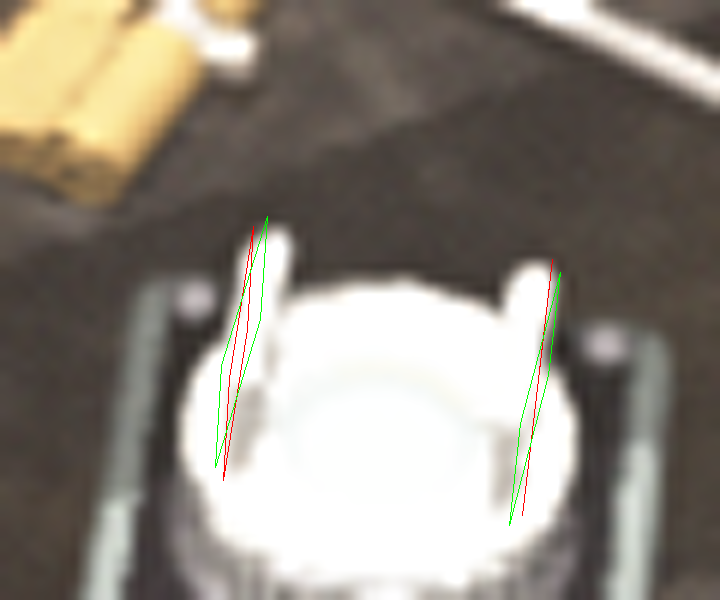

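Run:
```python
from h import *
print(order.hand_in());print(read_state()["t"])
```

```text
the job is handed in; nothing more can be done
None
the job is handed in; nothing more can be done
```

The proud ring on the right-hand viewer is now fully home, and I handed the job in at about 16 s. I gripped it by its tabs at 20 N and turned it back to about 67° ring yaw. There I lowered it 11 mm onto the shoulder and loosened the grip so it rested there. Then I regripped, turned it forward to its stop, let go and moved the hand clear.

**Checks:**
- **Height:** the upward force came back at TCP height 93.5 mm, against 104 mm at the start. That matches the 11 mm drop to the shoulder, and in the last side picture the ring sits as low as its neighbour.
- **Stop:** turning was free until about 0°, then the turning moment rose to 0.7 N m.
- **Final angle:** the last side picture gives a ring yaw of about -0.5°, with tabs parallel to the box's long sides. The gripper itself read -5.9° at the stop, so I take it that the pads slipped a few degrees on the ring there.
- **Position estimates:** the two cameras put the viewer's centre about 2 mm apart, and the network's last top-view point for the ring was about 7 mm off. I used the average from the four lid screws instead; side forces stayed at 5 N or less.
- **Neighbour:** its ring and the orange and brown look-alikes were not touched.

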